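# Put the measuring cups away in their graded stand

### The job

Put the four steel measuring cups back in their wooden stand in order of size, each sitting fully down in the hole that fits it. Leave every handle pointing straight out over the front edge of the stand, the one facing you.

Things in the scene. Friction and masses are not known exactly. Their poses are not given: they have to be found in the camera images.
- cup_large: Largest of four upright open steel measuring cups, 70 mm tall: tapered bowl, 47 mm across at the foot, 59 at its top; above it a straight collar 68 mm across, 24 tall, overhanging as a flat shoulder 46 mm above the foot. Wall 3. Flat handle, 14 wide, 3 thick, 9 below the rim, reaching 76 mm from the axis along -x. Origin: centre of foot, z up. Grip the collar along y, beside the handle.
- cup_medium: Second largest of four upright open steel measuring cups, 64 mm tall: tapered bowl, 39 mm across at the foot, 51 at its top; above it a straight collar 60 mm across, 24 tall, overhanging as a flat shoulder 40 mm above the foot. Wall 3. Flat handle, 14 wide, 3 thick, 9 below the rim, reaching 70 mm from the axis along -x. Origin: centre of foot, z up. Grip the collar along y, beside the handle.
- cup_small: Second smallest of four upright open steel measuring cups, 58 mm tall: tapered bowl, 31 mm across at the foot, 43 at its top; above it a straight collar 52 mm across, 24 tall, overhanging as a flat shoulder 34 mm above the foot. Wall 3. Flat handle, 14 wide, 3 thick, 9 below the rim, reaching 64 mm from the axis along -x. Origin: centre of foot, z up. Grip the collar along y, beside the handle.
- cup_tiny: Smallest of four upright open steel measuring cups, 52 mm tall: tapered bowl, 23 mm across at the foot, 35 at its top; above it a straight collar 44 mm across, 24 tall, overhanging as a flat shoulder 28 mm above the foot. Wall 3. Flat handle, 14 wide, 3 thick, 9 below the rim, reaching 58 mm from the axis along -x. Origin: centre of foot, z up. Grip the collar along y, beside the handle.
- hole_large (a point): Centre of the round 62 mm hole for the largest cup, level with the top face of the stand's board. Axes as the stand's.
- hole_medium (a point): Centre of the round 54 mm hole for the second largest cup, level with the top face of the stand's board. Axes as the stand's.
- hole_small (a point): Centre of the round 46 mm hole for the second smallest cup, level with the top face of the stand's board. Axes as the stand's.
- hole_tiny (a point): Centre of the round 38 mm hole for the smallest cup, level with the top face of the stand's board. Axes as the stand's.
- stand: Fixed wooden stand 368 (y) x 94 (x) x 62 mm high: 16 mm board with four through holes along its middle line, largest at +y, on end panels. A cup sinks into its own hole until the shoulder lies on the board, foot clear of the worktop; seated collars are 34 mm apart. Origin: centre of underside, z up, -x is the front edge, nearest the robot. Cutlery and a peg, under 16 mm high, lie among the cups.

How it is judged:
By the outcome, as a careful person would: the job done as asked, in the order asked, and still so for the second after the job is handed in, with the robot touching nothing.
It also fails if it takes over 104 s, if anything falls off the work surface, if the arm or the gripper's body presses on something with over 40 N, if the wrist force passes 120 N, or if a joint passes its speed limit or range.

### The arm

A 6-joint arm with a two-finger parallel gripper is mounted at the origin on a cart in front of the work surface, level with it; the furniture and walls round the work are solid. World frame = base frame: x ahead of the robot, y to its left, z up, the work surface at z = 0. Lengths are in m, angles in rad, forces in N, time in s.
With the tool pointing down it reaches from about 0.3 to 0.75 m from the base axis. Payload 8.5 kg.
Tool frame: the origin (TCP) lies at the very end of the fingers, on their centre line; the grasp point (between the pads) lies env.tcp_to_grasp behind it (env.tcp_to_grasp is the distance from the TCP to the grasp point, in m); z points along the fingers, y is the line along which they close (so a half turn about z gives the same grasp; the last joint's range is limited). The gripper opens to 88 mm and grips with 3 to 60 N. Pads are 18 mm wide; open, the fingers measure 123 mm over their backs; the gripper's body (75 mm by 187 mm) begins 45 mm behind the grasp point.
Start: joints at [1.064, 0.381, 1.297, -0, 1.464, -0.215], TCP at [0.158, 0.527, 0.239] pointing down, gripper open.
Joint ranges: [-3.11, 3.11], [-0.89, 2.33], [0.22, 2.48], [-1.42, 4.56], [0.17, 2.85], [-2.88, 2.88]. Speed limits (rad/s): [2.39, 2.39, 3.14, 3.14, 3.14, 3.14].

### API

Orientations are given as a unit quaternion [x, y, z, w].
In Python, from bench import readout, imaging, env gives the robot as it stands.
- The arm moves only by the tool step_arm, never from a script. Its arguments are lists of equal length, an entry for each row: "offset": the shift along the tool's x, y, z in m, a list of three; "delta_rot": the turn, a rotation vector about the tool's x, y, z in degrees, a list of three; "fingers": the finger opening in m, from 0 to 0.0881. A call has 1 to 8 rows; each row is the pose to reach, as a shift and turn from the pose commanded when the call began, along the tool's axes at that moment; what a row does not reach only later rows make up. A row lasts 1/8 s, in which the tool goes at most 62.5 mm and 10.7 degrees, less where a joint would pass 70% of its speed; a pose out of reach is approached as far as the arm can. A call with a gripper value outside its range is refused whole. The fingers move at their own pace and stop on an object; "force" is the grip in N (left out, the last holds). Time passes only in rows, so rows that repeat a pose let the fingers close. It gives the time, the measured TCP pose, the force, the opening and the grip force at its end, in the units of the state.
- readout.get_state(): the state, without advancing time (a new reading comes with each control period).
- imaging.snapshot(name): name is "scene" or "side" or "wrist"; returns a dict with "img" (384x512x3 uint8, blue, green, red), "z_map" (384x512 float32, m along the optical axis (not along the pixel's ray), 0 where there is no reading), "vertical_fov" (degrees; the focal length in pixels is half the picture's height over the tangent of half this angle, whatever the lens; pixels are square), "cx", "cy" (the principal point, pixels), "origin" and "rotation" of the camera in the world; the wrist camera has in their place "mount" (4x4, takes a point from camera to tool coordinates, whose origin is the TCP and whose axes are the flange's). Camera axes: x right, y down, z forward; pixel columns grow to the right and rows downward; lengths in m; the calibration is good to about 2 mm. A picture is of the moment at which its call begins: read the wrist's pose just before it.
- env.hand_in(): hands the job in; it is judged then, once.
The state is a dict: "clock": time; "joints": joint angles; "joint_velocities": joint speeds; "joint_torque": joint torques, N m; "position": TCP position; "ee_rot": TCP orientation; "ft_force": force on the tool from outside, world axes, zero at the start; "wrist_torque": the same for the moment, N m; "gripper_width": finger opening in m; "grip_force": force on a finger pad.
Only numpy, scipy, OpenCV 4.12 (cv2) and the standard library are available. Lean on these libraries where they do the work, as an engineer would, in place of code of your own. Each camera call takes 0.05 s, during which the arm holds its last target. There are 200 camera calls.

## Working session

There is one attempt and no reset: what is moved stays moved. The work goes in short steps, Python scripts to look and compute and a tool call to move; the robot and the scene stay as the last step left them, time stands still between calls to the robot, and variables do not carry over. Pictures are saved under pics/ and viewed, at most 14 in all, crops included, and the job is handed in when it is done.

Besides the shell and the picture viewer there is one more tool, called after "Emit:" by a JSON object that holds its "fn" and its "kwargs", one argument or row to a line. step_arm: Moves the arm, as the interface text tells. Its arguments: {"type":"object","properties":{"offset":{"type":"array","items":{"type":"array","items":{"type":"number"}}},"delta_rot":{"type":"array","items":{"type":"array","items":{"type":"number"}}},"fingers":{"type":"array","items":{"type":"number"}},"force":{"type":"number"}},"required":["offset","delta_rot","fingers"]}

```bash
ls; mkdir -p pics
cat > h.py <<'E'
import numpy as np, cv2
from bench import readout, imaging, env
from scipy.spatial.transform import Rotation as R
def snap(name):
    st=readout.get_state(); s=imaging.snapshot(name)
    s['f']=s['img'].shape[0]/2/np.tan(np.radians(s['vertical_fov'])/2)
    if name=='wrist':
        T=np.eye(4);T[:3,:3]=R.from_quat(st['ee_rot']).as_matrix();T[:3,3]=st['position']
        M=T@np.array(s['mount']); s['origin']=M[:3,3]; s['rotation']=M[:3,:3]
    s['o']=np.array(s['origin']); r=np.array(s['rotation'])
    s['R']=r if r.shape==(3,3) else R.from_quat(r).as_matrix()
    return s
def cloud(s):
    z=s['z_map'];v,u=np.indices(z.shape)
    p=np.stack([(u-s['cx'])/s['f']*z,(v-s['cy'])/s['f']*z,z],-1)
    p=p@s['R'].T+s['o']; p[z<=0]=np.nan; return p
def proj(s,P):
    c=(np.asarray(P)-s['o'])@s['R']; return c[...,:2]/c[...,2:]*s['f']+[s['cx'],s['cy']]
def ray(s,uv,z):
    uv=np.atleast_2d(uv); d=np.c_[(uv-[s['cx'],s['cy']])/s['f'],np.ones(len(uv))]@s['R'].T
    return s['o']+d*((z-s['o'][2])/d[:,2])[:,None]
E
python3 - <<'E'
from h import *
print(env.tcp_to_grasp, readout.get_state())
a=[]
for n in ['scene','side','wrist']:
    s=snap(n); a.append(s['img']); print(n,s['o'],s['R'].round(3).tolist(),s['f'],s['cx'],s['cy']); cv2.imwrite(f'pics/{n}0.png',s['img'])
    np.savez(f'{n}0.npz',**{k:v for k,v in s.items()})
E
```

```text
pics
0.0187 {'clock': 0.0, 'joints': array([ 1.06370553e+00,  3.81189482e-01,  1.29823421e+00,  9.47580364e-07,
        1.46358018e+00, -2.15262916e-01]), 'joint_velocities': array([-0.00108556,  0.00062282, -0.00093363, -0.00099064, -0.00090544,
        0.0009356 ]), 'joint_torque': array([-1.45764461e-03, -4.37917721e+01, -2.24557614e+01,  7.12553342e-02,
        3.52117571e-02, -1.35431542e-04]), 'position': array([0.15808578, 0.52651073, 0.23815022]), 'ee_rot': array([ 1.45396731e-01,  9.89373182e-01, -6.59919067e-04, -2.49785993e-04]), 'ft_force': array([0.79798079, 0.35764615, 0.50700911]), 'wrist_torque': array([ 0.00925841,  0.02359685, -0.02217866]), 'grip_force': 0.0, 'gripper_width': 0.08803772803616113}
scene [-0.27221731 -0.44970638  0.74911998] [[0.494, -0.518, 0.698], [-0.869, -0.295, 0.397], [0.0, -0.803, -0.596]] 422.20409881884365 258.99638979224966 185.11655628162018
side [ 0.13297875 -0.83694801  0.87355818] [[0.882, -0.316, 0.35], [-0.472, -0.573, 0.671], [-0.011, -0.756, -0.654]] 442.7912077171214 250.5332792420418 192.2202710160352
wrist [0.09041165 0.54587522 0.38472374] [[0.289, 0.92, 0.265], [0.957, -0.277, -0.081], [-0.001, 0.277, -0.961]] 287.9810644699238 257.0512353716214 194.89459531835556
```

View pics/scene0.png

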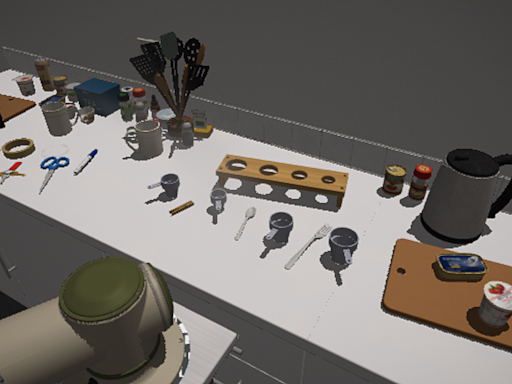

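View pics/side0.png

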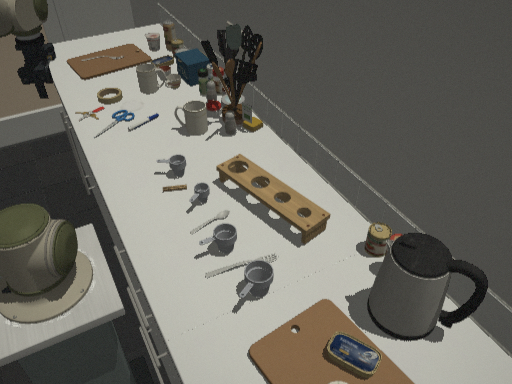

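The scene view shows four grey cups at about (170,185), (218,200), (280,227) and (343,243), and the stand between (218,165) and (347,190). In the side view the cups are at (177,164), (201,192), (224,237) and (259,277), and the stand runs from (230,165) to (315,225). I'll make orthographic views from the depth.

Run:
```python
from h import *
tiles=[]
for n in ['scene','side']:
    s=dict(np.load(f'{n}0.npz')); p=cloud(s)
    t=p[...,2]; m=np.isfinite(t)&(abs(t)<.01); 
    # table plane check
    ok=(p[...,0]>.3)&(p[...,0]<.7)&(abs(p[...,1])<.5)&m
    A=np.c_[p[ok][:,:2],np.ones(ok.sum())]; print(n,np.linalg.lstsq(A,p[ok][:,2],rcond=None)[0], (s['z_map']>0).mean())
    # board top
    b=(p[...,0]>.3)&(p[...,0]<.9)&(abs(p[...,1])<.5)
    hs=np.histogram(p[b][:,2],bins=np.arange(.016,.08,.002)); print(hs[0].tolist())
    # ortho warp at z=0.06 : x .25-.85, y .4 - -.4, 1.0 mm/px
    ys,xs=np.meshgrid(np.arange(.40,-.40,-.001),np.arange(.80,.25,-.001))
    uv=proj(s,np.stack([xs,ys,np.full_like(xs,.062)],-1)).astype(np.float32)
    o=cv2.remap(s['img'],uv[...,0],uv[...,1],cv2.INTER_LINEAR)
    for k in range(0,800,100): cv2.line(o,(k,0),(k,8),(0,0,255),1); cv2.putText(o,f'{.4-k/1000:.1f}',(k,20),0,.4,(0,0,255))
    for k in range(0,550,50): cv2.putText(o,f'-{.8-k/1000:.2f}',(0,k+4),0,.35,(0,0,255))
    cv2.imwrite(f'pics/ortho_{n}.png',o)
```

```text
scene [-0.00047099 -0.00134151 -0.0004498 ] 0.9959309895833334
[1570, 405, 268, 264, 253, 297, 304, 283, 258, 288, 353, 408, 358, 344, 442, 446, 429, 440, 396, 413, 447, 767, 1366, 807, 305, 312, 354, 267, 227, 224, 223]
side [-0.00042445  0.00049439  0.00078528] 0.9926910400390625
[2360, 746, 248, 242, 238, 230, 217, 221, 207, 227, 285, 415, 328, 281, 299, 382, 389, 307, 370, 327, 375, 460, 1075, 1267, 562, 291, 309, 291, 190, 160, 155]
```

View pics/ortho_scene.png

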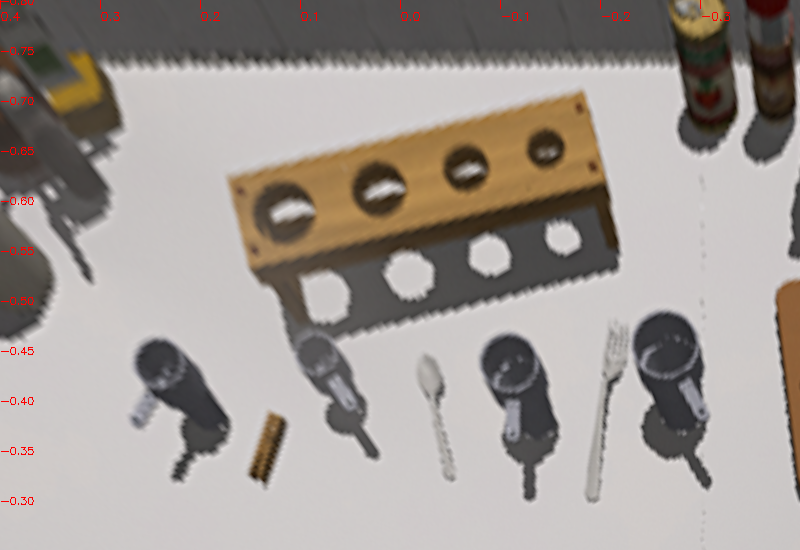

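View pics/ortho_side.png

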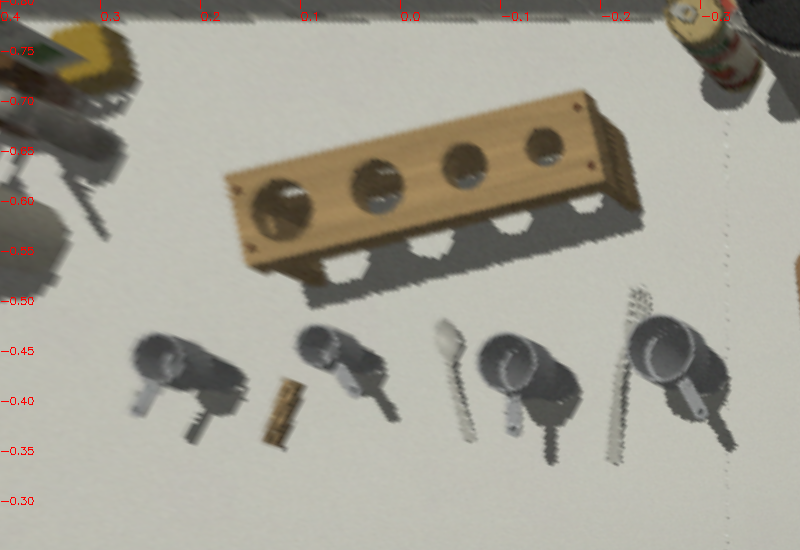

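The rectified views at z = 0.062 show board corners at about (228,178), (583,92), (605,182) and (253,268). Hole centres run from (282,210) to (546,147). By rim width the cups are small (160,357), tiny (318,347), medium (508,362) and large (662,347). Next I move the wrist camera over the work for a finer measurement.

Emit:
{"fn": "step_arm", "kwargs": {
  "offset": [
    [-0.44,-0.418,-0.09],
    [-0.44,-0.418,-0.09],
    [-0.44,-0.418,-0.09],
    [-0.44,-0.418,-0.09],
    [-0.44,-0.418,-0.09],
    [-0.44,-0.418,-0.09],
    [-0.44,-0.418,-0.09],
    [-0.44,-0.418,-0.09]
  ],
  "delta_rot": [
    [0,0,0],
    [0,0,0],
    [0,0,0],
    [0,0,0],
    [0,0,0],
    [0,0,0],
    [0,0,0],
    [0,0,0]
  ],
  "fingers": [0.088,0.088,0.088,0.088,0.088,0.088,0.088,0.088],
  "force": 20
}}

```text
clock: 1.15
position: [0.4042, 0.0954, 0.3124]
ee_rot: [0.145, 0.989, 0.0, 0.0]
ft_force: [0.4, 1.2, -0.6]
gripper_width: 0.0878
grip_force: 0.0
```

Emit:
{"fn": "step_arm", "kwargs": {
  "offset": [
    [-0.04,-0.037,-0.01],
    [-0.08,-0.075,-0.018],
    [-0.08,-0.075,-0.018],
    [-0.08,-0.075,-0.018],
    [-0.08,-0.075,-0.018]
  ],
  "delta_rot": [
    [0,0,0],
    [0,0,0],
    [0,0,0],
    [0,0,0],
    [0,0,0]
  ],
  "fingers": [0.088,0.088,0.088,0.088,0.088]
}}

```text
clock: 1.78
position: [0.4581, 0.0036, 0.3301]
ee_rot: [0.145, 0.989, 0.0, -0.0]
ft_force: [0.1, -0.1, -0.2]
gripper_width: 0.0878
grip_force: 0.0
```

Run:
```python
from h import *
print(readout.get_state()['position'])
s=snap('wrist'); np.savez('wrist1.npz',**s); cv2.imwrite('pics/wrist1.png',cv2.resize(s['img'],(768,576)))
# tall obstacles from scene/side
for n in ['scene','side']:
    p=cloud(dict(np.load(n+'0.npz'))).reshape(-1,3); q=p[(p[:,2]>.1)&(p[:,2]<.4)&(p[:,0]>.2)&(p[:,0]<.72)&(abs(p[:,1])<.5)]
    print(n,len(q)); 
    for y in np.arange(-.5,.5,.1):
        k=q[(q[:,1]>=y)&(q[:,1]<y+.1)]
        if len(k)>5: print(round(y,1),len(k),'xmin',np.percentile(k[:,0],2).round(3),'zmax',k[:,2].max().round(3))
```

```text
[0.45808212 0.00359621 0.33012394]
scene 2757
-0.5 2231 xmin 0.634 zmax 0.216
0.3 162 xmin 0.66 zmax 0.291
0.4 364 xmin 0.669 zmax 0.289
side 2610
-0.5 2131 xmin 0.636 zmax 0.217
0.3 253 xmin 0.664 zmax 0.291
0.4 226 xmin 0.564 zmax 0.282
```

View pics/wrist1.png

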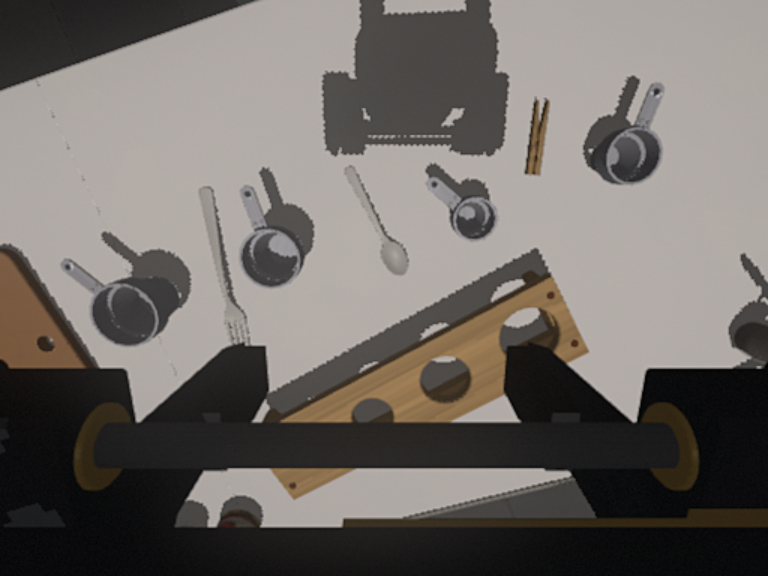

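The wrist picture shows all four cups: large (125,312), medium (272,256), tiny (473,217) and small (632,155), in the enlarged picture's pixels. The gripper hides part of the stand, so I take one more view further forward, which also gives stereo.

Emit:
{"fn": "step_arm", "kwargs": {
  "offset": [
    [-0.06,0,0],
    [-0.12,0,0],
    [-0.16,0,0],
    [-0.16,0,0],
    [-0.16,0,0],
    [-0.16,0,0]
  ],
  "delta_rot": [
    [0,0,0],
    [0,0,0],
    [0,0,0],
    [0,0,0],
    [0,0,0],
    [0,0,0]
  ],
  "fingers": [0.088,0.088,0.088,0.088,0.088,0.088]
}}

```text
clock: 2.58
position: [0.611, -0.0428, 0.331]
ee_rot: [0.145, 0.989, -0.0, 0.0]
ft_force: [0.0, -0.1, -0.4]
gripper_width: 0.0878
grip_force: 0.0
```

Run:
```python
from h import *
s2=snap('wrist'); np.savez('wrist2.npz',**s2)
T=[]
for s in (dict(np.load('wrist1.npz')),s2):
    ys,xs=np.meshgrid(np.arange(.32,-.33,-.001),np.arange(.72,.36,-.001))
    uv=proj(s,np.stack([xs,ys,np.full_like(xs,.062)],-1)).astype(np.float32)
    T.append(cv2.remap(s['img'],uv[...,0],uv[...,1],cv2.INTER_LINEAR))
o=np.vstack(T); cv2.imwrite('pics/orthow.png',cv2.resize(o,None,fx=.83,fy=.83))
names=dict(large=(.455,-.265,.034,.070),medium=(.44,-.108,.030,.064),small=(.443,.24,.026,.058),tiny=(.453,.082,.022,.052))
for n,(x,y,r,h) in names.items():
  for k,s in (('w1',dict(np.load('wrist1.npz'))),('w2',s2),('side',dict(np.load('side0.npz'))),('scene',dict(np.load('scene0.npz')))):
    p=cloud(s).reshape(-1,3); p=p[np.isfinite(p[:,2])]
    q=p[(np.hypot(p[:,0]-x,p[:,1]-y)<.085)&(p[:,2]>.02)&(p[:,2]<.1)]
    q=q[np.hypot(q[:,0]-x,q[:,1]-y)<r+.012] if 0 else q
    near=np.hypot(q[:,0]-x,q[:,1]-y)<r+.008
    zt=np.percentile(q[near][:,2],97) if near.sum()>20 else np.nan
    t=q[near&(q[:,2]>zt-.005)]
    if len(t)<8: print(n,k,'few');continue
    A=np.c_[2*t[:,:2],np.ones(len(t))]; c=np.linalg.lstsq(A,(t[:,:2]**2).sum(1),rcond=None)[0]; rr=np.sqrt(c[2]+c[0]**2+c[1]**2)
    d=q[:,:2]-c[:2]; rad=np.hypot(*d.T); hh=(rad>r+.008)&(rad<r+.042)&(q[:,2]>zt-.016)&(q[:,2]<zt-.005)
    m=d[hh].mean(0) if hh.sum()>3 else [0,0]
    print(n,k,c[:2].round(4),'r',rr.round(4),'z',zt.round(4),len(t),'handle',hh.sum(),np.degrees(np.arctan2(m[1],m[0])).round(1))
```

```text
large w1 [ 0.4499 -0.266 ] r 0.0323 z 0.0708 397 handle 226 -150.1
large w2 [ 0.4504 -0.266 ] r 0.0323 z 0.0709 519 handle 293 -150.1
large side [ 0.4482 -0.2668] r 0.0323 z 0.0712 146 handle 81 -150.1
large scene [ 0.4462 -0.2659] r 0.0322 z 0.0698 138 handle 73 -149.9
medium w1 [ 0.4385 -0.109 ] r 0.0283 z 0.0651 287 handle 227 179.9
medium w2 [ 0.4391 -0.1091] r 0.0283 z 0.0653 399 handle 260 -179.9
medium side [ 0.4365 -0.1092] r 0.0285 z 0.0652 108 handle 58 -179.8
medium scene [ 0.4346 -0.1091] r 0.0284 z 0.0637 116 handle 58 179.9
small w1 [0.4455 0.2454] r 0.0243 z 0.0591 335 handle 256 148.2
small w2 few
small side [0.4429 0.2453] r 0.0246 z 0.0597 55 handle 29 149.4
small scene [0.4404 0.2466] r 0.0242 z 0.0574 61 handle 39 148.5
tiny w1 [0.4604 0.0925] r 0.0202 z 0.0531 136 handle 188 -146.1
tiny w2 [0.4611 0.0925] r 0.0202 z 0.0531 200 handle 145 -144.3
tiny side [0.4576 0.0913] r 0.0199 z 0.0541 41 handle 35 -146.5
tiny scene [0.455  0.0924] r 0.0197 z 0.0516 54 handle 39 -145.9
```

View pics/orthow.png

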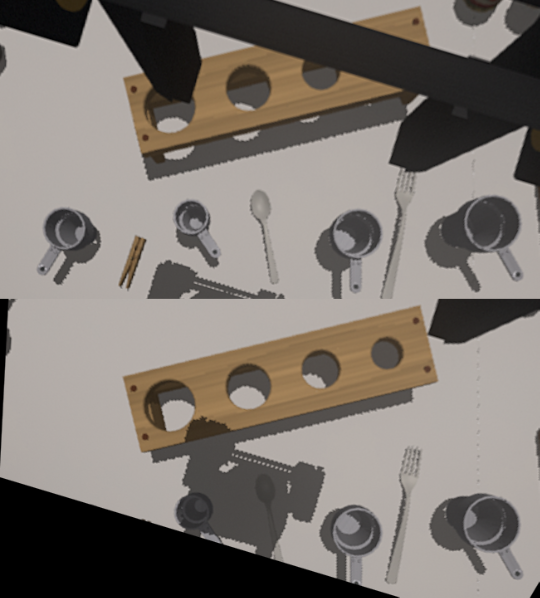

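The lower panel (second wrist view) shows all four holes unobstructed. The collars are confirmed from several views. Next I measure the holes from the board-top mask in each view.

```bash
cat > holes.py <<'E'
from h import *
def holes(s):
    p=cloud(s); b=(p[...,0]>.48)&(p[...,0]<.75)&(abs(p[...,1])<.22)
    z0=np.median(p[b&(p[...,2]>.056)&(p[...,2]<.068)][:,2])
    m=(b&(abs(p[...,2]-z0)<.0035)).astype(np.uint8)
    cs,hi=cv2.findContours(m,cv2.RETR_CCOMP,cv2.CHAIN_APPROX_NONE); out=[]
    for c,h in zip(cs,hi[0]):
        if h[3]<0 or len(c)<20: continue
        q=ray(s,c[:,0].astype(float),z0)[:,:2]
        A=np.c_[2*q,np.ones(len(q))]; k=np.linalg.lstsq(A,(q**2).sum(1),rcond=None)[0]; r=np.sqrt(k[2]+k[0]**2+k[1]**2)
        out.append([k[0],k[1],r,abs(np.hypot(*(q-k[:2]).T)-r).max()])
    return z0,np.array(sorted(out,key=lambda a:-a[1]))
if __name__=='__main__':
    for n in ['wrist2','side0','scene0']:
        z,o=holes(dict(np.load(n+'.npz'))); print(n,z.round(4)); print(o.round(4))
        if len(o)==4: d=o[3,:2]-o[0,:2]; print('gap',np.hypot(*d),'yaw',np.degrees(np.arctan2(d[0],-d[1])), np.hypot(*np.diff(o[:,:2],axis=0).T))
E
python3 holes.py
```

```text
wrist2 0.0624
[[ 0.5911  0.1165  0.031   0.0009]
 [ 0.614   0.0218  0.0272  0.0008]
 [ 0.6346 -0.0651  0.0233  0.001 ]
 [ 0.6538 -0.1444  0.0193  0.0009]]
gap 0.26828177865336705 yaw 13.494559435788291 [0.09736997 0.08932698 0.08158502]
side0 0.0622
[[ 0.5883  0.1167  0.0316  0.0047]
 [ 0.6116  0.0217  0.0277  0.0044]
 [ 0.6324 -0.0661  0.0242  0.0047]
 [ 0.6513 -0.1456  0.02    0.0026]]
gap 0.2697320132525675 yaw 13.506684741700028 [0.09781721 0.09015457 0.08176219]
scene0 0.0609
[[ 0.5848  0.1168  0.0313  0.0034]
 [ 0.6081  0.0217  0.0281  0.0067]
 [ 0.6292 -0.065   0.0231  0.004 ]
 [ 0.6482 -0.1443  0.0195  0.0043]]
gap 0.2686066053093719 yaw 13.651403843577466 [0.09790822 0.08917023 0.08152876]
```

```bash
cat > plan.py <<'E'
import sys
from h import *
# usage: plan.py phi x y z [x y z ...] : offsets in present tool axes, delta_rot z
st=readout.get_state(); M=R.from_quat(st['ee_rot']).as_matrix(); a=list(map(float,sys.argv[1:]))
phi=np.degrees(np.arctan2(M[1,1],M[0,1])); print('phi',phi.round(2),'pos',st['position'].round(4),'tilt',M[2].round(4),'j6',st['joints'][5].round(2))
print('rotz',round(-(a[0]-phi),1))
for t in np.array(a[1:]).reshape(-1,3): d=t-st['position']; print(t,(M.T@d).round(4),'dist',np.linalg.norm(d).round(3))
E
python3 plan.py 90 .4388 -.109 .12 .4388 -.109 .0425
```

```text
phi 73.32 pos [ 0.6111 -0.0429  0.331 ] tilt [-0.0011  0.     -1.    ] j6 -1.54
rotz -16.7
[ 0.4388 -0.109   0.12  ] [ 0.1463 -0.1128  0.2109] dist 0.28
[ 0.4388 -0.109   0.0425] [ 0.1464 -0.1128  0.2884] dist 0.343
```

Emit:
{"fn": "step_arm", "kwargs": {
  "offset": [
    [0.03,-0.0226,0.042],
    [0.06,-0.045,0.084],
    [0.09,-0.068,0.126],
    [0.12,-0.09,0.168],
    [0.146,-0.1128,0.211],
    [0.146,-0.1128,0.211],
    [0.146,-0.1128,0.211],
    [0.146,-0.1128,0.211]
  ],
  "delta_rot": [
    [0,0,-8],
    [0,0,-16.7],
    [0,0,-16.7],
    [0,0,-16.7],
    [0,0,-16.7],
    [0,0,-16.7],
    [0,0,-16.7],
    [0,0,-16.7]
  ],
  "fingers": [0.088,0.088,0.088,0.088,0.088,0.088,0.088,0.088]
}}

```text
clock: 3.62
position: [0.4409, -0.1096, 0.1204]
ee_rot: [-0.0, 1.0, -0.001, 0.001]
ft_force: [-0.0, -0.3, -1.0]
gripper_width: 0.0877
grip_force: 0.0
```

```bash
python3 plan.py 90 .4388 -.109 .0425
python3 - <<'E'
from h import *
s=snap('wrist'); cv2.imwrite('pics/w3.png',s['img'])
E
```

```text
phi 90.03 pos [ 0.4409 -0.1096  0.1204] tilt [-0.0029 -0.0015 -1.    ] j6 -2.08
rotz 0.0
[ 0.4388 -0.109   0.0425] [0.0023 0.0008 0.0778] dist 0.078
```

View pics/w3.png

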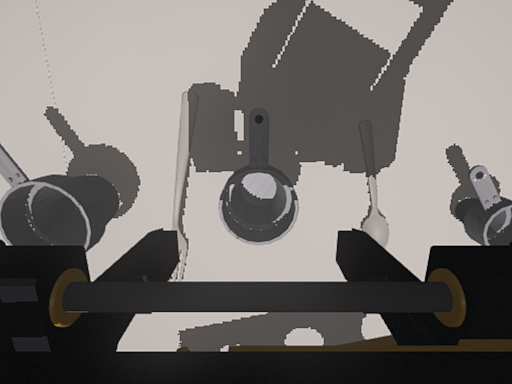

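The picture shows the medium cup centred at (258,203), with the fingers symmetric either side (178 and 338) and the handle pointing up towards the robot. Descend and grip.

Emit:
{"fn": "step_arm", "kwargs": {
  "offset": [
    [0.001,0.0005,0.03],
    [0.002,0.0008,0.06],
    [0.002,0.0008,0.077],
    [0.002,0.0008,0.077],
    [0.002,0.0008,0.077],
    [0.002,0.0008,0.077],
    [0.002,0.0008,0.077],
    [0.002,0.0008,0.077]
  ],
  "delta_rot": [
    [0,0,0],
    [0,0,0],
    [0,0,0],
    [0,0,0],
    [0,0,0],
    [0,0,0],
    [0,0,0],
    [0,0,0]
  ],
  "fingers": [0.088,0.088,0.088,0.088,0.057,0.057,0.057,0.057],
  "force": 25
}}

```text
clock: 4.68
position: [0.4379, -0.1089, 0.0426]
ee_rot: [0.0, 1.0, -0.0, 0.001]
ft_force: [-1.1, 0.3, 5.7]
gripper_width: 0.0601
grip_force: 25.0
```

```bash
python3 plan.py 103.5 .4388 -.109 .2 .614 .0218 .2; python3 -c "from h import *; print(readout.get_state())"
```

```text
phi 89.98 pos [ 0.4379 -0.1089  0.0426] tilt [-1.e-03 -5.e-04 -1.e+00] j6 -2.08
rotz -13.5
[ 0.4388 -0.109   0.2   ] [-0.001  -0.0002 -0.1574] dist 0.157
[0.614  0.0218 0.2   ] [-0.1762  0.1307 -0.1573] dist 0.27
{'clock': 4.675, 'joints': array([-5.07127363e-01,  4.79775151e-01,  1.83776767e+00,  3.97096479e-05,
        8.22881433e-01, -2.07765359e+00]), 'joint_velocities': array([-0.00103667, -0.00053053, -0.00177252, -0.00049311, -0.00025046,
       -0.00118875]), 'joint_torque': array([-2.12469888e-01, -3.64341581e+01, -1.16786143e+01, -9.29304259e-02,
       -8.91635357e-02,  1.15685019e-02]), 'position': array([ 0.4379307 , -0.10888572,  0.04261241]), 'ee_rot': array([ 1.48543458e-04,  9.99999818e-01, -2.70926277e-04,  5.17783383e-04]), 'ft_force': array([-1.11503431,  0.29900072,  5.68864682]), 'wrist_torque': array([0.07481893, 0.05406868, 0.02151542]), 'grip_force': 24.999635377898812, 'gripper_width': 0.06014467870865258}
```

Emit:
{"fn": "step_arm", "kwargs": {
  "offset": [
    [0,0,-0.05],
    [0,0,-0.107],
    [-0.044,0.033,-0.107],
    [-0.088,0.066,-0.107],
    [-0.132,0.098,-0.107],
    [-0.175,0.1305,-0.107],
    [-0.175,0.1305,-0.107],
    [-0.175,0.1305,-0.107]
  ],
  "delta_rot": [
    [0,0,0],
    [0,0,0],
    [0,0,-4],
    [0,0,-10],
    [0,0,-13.5],
    [0,0,-13.5],
    [0,0,-13.5],
    [0,0,-13.5]
  ],
  "fingers": [0.057,0.057,0.057,0.057,0.057,0.057,0.057,0.057]
}}

```text
clock: 5.68
position: [0.612, 0.0216, 0.1486]
ee_rot: [-0.117, 0.993, 0.0, -0.001]
ft_force: [0.2, -0.0, -0.7]
gripper_width: 0.0598
grip_force: 25.0
```

```bash
cat > held.py <<'E'
# cup in hand: rim circle relative to tcp, handle angle.  usage: held.py r
import sys
from h import *
r=float(sys.argv[1]); st=readout.get_state(); s=snap('wrist'); c0=st['position']
if len(sys.argv)>2: c0=np.array(list(map(float,sys.argv[2:5])))-[0,0,.021]
p=cloud(s).reshape(-1,3); p=p[np.isfinite(p[:,2])]
q=p[(np.hypot(*(p[:,:2]-c0[:2]).T)<r+.045)&(abs(p[:,2]-c0[2]-.012)<.018)]
t=q[(np.hypot(*(q[:,:2]-c0[:2]).T)<r+.003)]; 
h,e=np.histogram(t[:,2],bins=np.arange(c0[2]+.010,c0[2]+.03,.001)); zt=e[h.argmax()]+.0005
t=t[abs(t[:,2]-zt)<.0035]
for i in range(4):
    A=np.c_[2*t[:,:2],np.ones(len(t))]; k=np.linalg.lstsq(A,(t[:,:2]**2).sum(1),rcond=None)[0]; rr=np.sqrt(k[2]+k[0]**2+k[1]**2)
    res=abs(np.hypot(*(t[:,:2]-k[:2]).T)-rr); t=t[res<max(.002,np.percentile(res,85))] if i<3 else t
d=q[:,:2]-k[:2]; rad=np.hypot(*d.T); x=-np.array([np.cos(np.radians(13.5)),np.sin(np.radians(13.5))])
M=R.from_quat(st['ee_rot']).as_matrix()
hh=(rad>r+.008)&(rad<r+.04)&(abs(q[:,2]-zt+.0095)<.005)&(abs(d@M[:2,1]/1)<.05)
m=np.median(d[hh],0)
print('rim c',k[:2].round(4),'r',rr.round(4),'z',zt.round(4),len(t),'rel tool',((k[:2]-st['position'][:2])@M[:2,:2]).round(4),'handle n',hh.sum(),np.degrees(np.arctan2(m[1],m[0])).round(1))
E
python3 held.py .030; python3 plan.py 103.5 .6131 .0216 .11
```

```text
rim c [0.6125 0.0206] r 0.0285 z 0.1701 1662 rel tool [-0.0002 -0.0011] handle n 2357 -165.9
phi 103.45 pos [0.6119 0.0212 0.1489] tilt [ 1.1e-03  3.0e-04 -1.0e+00] j6 -1.96
rotz -0.1
[0.6131 0.0216 0.11  ] [-0.0013  0.0001  0.0389] dist 0.039
```

Emit:
{"fn": "step_arm", "kwargs": {
  "offset": [
    [-0.002,0.0009,0.015],
    [-0.002,0.0009,0.035],
    [-0.002,0.0009,0.05],
    [-0.002,0.0009,0.06],
    [-0.002,0.0009,0.068],
    [-0.002,0.0009,0.074],
    [-0.002,0.0009,0.078],
    [-0.002,0.0009,0.078]
  ],
  "delta_rot": [
    [0,0,0],
    [0,0,0],
    [0,0,0],
    [0,0,0],
    [0,0,0],
    [0,0,0],
    [0,0,0],
    [0,0,0]
  ],
  "fingers": [0.057,0.057,0.057,0.057,0.057,0.057,0.057,0.057]
}}

```text
clock: 6.72
position: [0.6144, 0.0231, 0.071]
ee_rot: [-0.117, 0.993, 0.0, -0.0]
ft_force: [0.2, -0.5, -1.0]
gripper_width: 0.0597
grip_force: 25.0
```

```bash
python3 plan.py 103.5 .6136 .0225 .0655
```

```text
phi 103.49 pos [0.6144 0.0231 0.071 ] tilt [ 1.e-04  0.e+00 -1.e+00] j6 -1.96
rotz -0.0
[0.6136 0.0225 0.0655] [ 0.0009 -0.0004  0.0055] dist 0.006
```

Emit:
{"fn": "step_arm", "kwargs": {
  "offset": [
    [0.0004,0,0.002],
    [0.0004,0,0.004],
    [0.0004,0,0.0055],
    [0.0004,0,0.0055]
  ],
  "delta_rot": [
    [0,0,0],
    [0,0,0],
    [0,0,0],
    [0,0,0]
  ],
  "fingers": [0.057,0.057,0.057,0.057]
}}

```text
clock: 7.22
position: [0.614, 0.0229, 0.0655]
ee_rot: [-0.117, 0.993, 0.0, -0.0]
ft_force: [-0.7, 0.3, -1.3]
gripper_width: 0.0604
grip_force: 25.0
```

Emit:
{"fn": "step_arm", "kwargs": {
  "offset": [
    [0,0,0],
    [0,0,0],
    [0,0,0],
    [0,0,-0.01],
    [0,0,-0.04],
    [0,0,-0.09],
    [0,0,-0.12],
    [0,0,-0.12]
  ],
  "delta_rot": [
    [0,0,0],
    [0,0,0],
    [0,0,0],
    [0,0,0],
    [0,0,0],
    [0,0,0],
    [0,0,0],
    [0,0,0]
  ],
  "fingers": [0.074,0.074,0.074,0.074,0.074,0.074,0.088,0.088]
}}

```text
clock: 8.22
position: [0.6148, 0.0229, 0.1884]
ee_rot: [-0.117, 0.993, -0.001, 0.003]
ft_force: [-0.4, 0.0, -0.4]
gripper_width: 0.0881
grip_force: 0.0
```

```bash
python3 held.py .030 .614 .0225 .086; python3 plan.py 124.2 .4607 .0925 .12
```

```text
rim c [0.6143 0.0218] r 0.0282 z 0.0865 675 rel tool [ 0.0008 -0.0009] handle n 593 -166.8
phi 103.48 pos [0.6141 0.0229 0.1863] tilt [-1.5e-03 -6.0e-04 -1.0e+00] j6 -1.96
rotz -20.7
[0.4607 0.0925 0.12  ] [0.133  0.1035 0.066 ] dist 0.181
```

Emit:
{"fn": "step_arm", "kwargs": {
  "offset": [
    [0.035,0.026,0],
    [0.07,0.052,0.02],
    [0.1,0.08,0.04],
    [0.133,0.1035,0.066],
    [0.133,0.1035,0.066],
    [0.133,0.1035,0.066],
    [0.133,0.1035,0.066]
  ],
  "delta_rot": [
    [0,0,-7],
    [0,0,-14],
    [0,0,-20.7],
    [0,0,-20.7],
    [0,0,-20.7],
    [0,0,-20.7],
    [0,0,-20.7]
  ],
  "fingers": [0.088,0.088,0.088,0.088,0.08,0.08,0.08]
}}

```text
clock: 9.15
position: [0.4617, 0.0921, 0.1198]
ee_rot: [-0.294, 0.956, -0.0, 0.001]
ft_force: [0.2, -1.2, -0.2]
gripper_width: 0.0799
grip_force: 0.0
```

```bash
python3 held.py .022 .4607 .0925 .0525; python3 plan.py 124.2 .4607 .0925 .0305
```

```text
rim c [0.46   0.0921] r 0.0202 z 0.052 668 rel tool [0.0014 0.0009] handle n 665 -146.2
phi 124.15 pos [0.4615 0.0922 0.1198] tilt [-8.e-04 -6.e-04 -1.e+00] j6 -2.22
rotz -0.1
[0.4607 0.0925 0.0305] [0.0006 0.0008 0.0893] dist 0.089
```

Emit:
{"fn": "step_arm", "kwargs": {
  "offset": [
    [0.001,0.001,0.03],
    [0.001,0.001,0.065],
    [0.001,0.001,0.0888],
    [0.001,0.001,0.0888],
    [0.001,0.001,0.0888],
    [0.001,0.001,0.0888],
    [0.001,0.001,0.0888],
    [0.001,0.001,0.0888]
  ],
  "delta_rot": [
    [0,0,0.3],
    [0,0,0.3],
    [0,0,0.3],
    [0,0,0.3],
    [0,0,0.3],
    [0,0,0.3],
    [0,0,0.3],
    [0,0,0.3]
  ],
  "fingers": [0.08,0.08,0.08,0.08,0.041,0.041,0.041,0.041]
}}

```text
clock: 10.2
position: [0.4593, 0.0929, 0.0312]
ee_rot: [-0.291, 0.957, -0.0, 0.0]
ft_force: [-0.3, 0.9, 3.5]
gripper_width: 0.0434
grip_force: 25.0
```

```bash
python3 plan.py 103.5 .6541 -.1434 .15
```

```text
phi 123.89 pos [0.4593 0.0929 0.0312] tilt [-6.e-04 -4.e-04 -1.e+00] j6 -2.22
rotz 20.4
[ 0.6541 -0.1434  0.15  ] [-0.03   -0.3048 -0.1187] dist 0.328
```

Emit:
{"fn": "step_arm", "kwargs": {
  "offset": [
    [0,0,-0.06],
    [0,0,-0.118],
    [-0.006,-0.06,-0.118],
    [-0.012,-0.12,-0.118],
    [-0.018,-0.18,-0.118],
    [-0.024,-0.24,-0.118],
    [-0.03,-0.3048,-0.118],
    [-0.03,-0.3048,-0.118]
  ],
  "delta_rot": [
    [0,0,0],
    [0,0,0],
    [0,0,5],
    [0,0,12],
    [0,0,20.4],
    [0,0,20.4],
    [0,0,20.4],
    [0,0,20.4]
  ],
  "fingers": [0.041,0.041,0.041,0.041,0.041,0.041,0.041,0.041]
}}

```text
clock: 11.2
position: [0.6551, -0.1468, 0.1474]
ee_rot: [-0.116, 0.993, -0.0, -0.0]
ft_force: [-0.8, 0.2, -1.4]
gripper_width: 0.0437
grip_force: 25.0
```

Emit:
{"fn": "step_arm", "kwargs": {
  "offset": [
    [0,0,0],
    [0,0,0]
  ],
  "delta_rot": [
    [0,0,0],
    [0,0,0]
  ],
  "fingers": [0.041,0.041]
}}

```text
clock: 11.45
position: [0.6534, -0.1422, 0.1491]
ee_rot: [-0.118, 0.993, 0.0, -0.0]
ft_force: [-0.7, 0.1, -0.5]
gripper_width: 0.0438
grip_force: 25.0
```

```bash
python3 held.py .022;python3 plan.py 103.5 .6541 -.1434 .071
```

```text
rim c [ 0.6551 -0.1429] r 0.0211 z 0.1706 1151 rel tool [-0.0014 -0.0011] handle n 2035 -165.1
phi 103.56 pos [ 0.6535 -0.1422  0.1493] tilt [-0.e+00  1.e-04 -1.e+00] j6 -2.2
rotz 0.1
[ 0.6541 -0.1434  0.071 ] [-0.0003 -0.0013  0.0783] dist 0.078
```

Emit:
{"fn": "step_arm", "kwargs": {
  "offset": [
    [0.0008,-0.0013,0.015],
    [0.0008,-0.0013,0.035],
    [0.0008,-0.0013,0.05],
    [0.0008,-0.0013,0.06],
    [0.0008,-0.0013,0.068],
    [0.0008,-0.0013,0.074],
    [0.0008,-0.0013,0.078],
    [0.0008,-0.0013,0.078]
  ],
  "delta_rot": [
    [0,0,1],
    [0,0,1],
    [0,0,1],
    [0,0,1],
    [0,0,1],
    [0,0,1],
    [0,0,1],
    [0,0,1]
  ],
  "fingers": [0.041,0.041,0.041,0.041,0.041,0.041,0.041,0.041]
}}

```text
clock: 12.5
position: [0.6535, -0.1449, 0.0707]
ee_rot: [-0.109, 0.994, 0.0, -0.0]
ft_force: [0.4, 0.8, -0.3]
gripper_width: 0.0434
grip_force: 25.0
```

```bash
python3 plan.py 102.5 .6530 -.1436 .0655
```

```text
phi 102.48 pos [ 0.6535 -0.1449  0.0707] tilt [ 1.e-04  1.e-04 -1.e+00] j6 -2.18
rotz -0.0
[ 0.653  -0.1436  0.0655] [0.0002 0.0014 0.0052] dist 0.005
```

Emit:
{"fn": "step_arm", "kwargs": {
  "offset": [
    [0.0002,0.0012,0.0],
    [0.0002,0.0012,0.002],
    [0.0002,0.0012,0.004],
    [0.0002,0.0012,0.0052],
    [0.0002,0.0012,0.0052]
  ],
  "delta_rot": [
    [0,0,0],
    [0,0,0],
    [0,0,0],
    [0,0,0],
    [0,0,0]
  ],
  "fingers": [0.041,0.041,0.041,0.041,0.041]
}}

```text
clock: 13.12
position: [0.653, -0.1438, 0.0655]
ee_rot: [-0.109, 0.994, 0.0, -0.0]
ft_force: [-0.1, -0.3, -1.3]
gripper_width: 0.0438
grip_force: 25.0
```

Emit:
{"fn": "step_arm", "kwargs": {
  "offset": [
    [0,0,0],
    [0,0,0],
    [0,0,0],
    [0,0,-0.01],
    [0,0,-0.04],
    [0,0,-0.09],
    [0,0,-0.12],
    [0,0,-0.12]
  ],
  "delta_rot": [
    [0,0,0],
    [0,0,0],
    [0,0,0],
    [0,0,0],
    [0,0,0],
    [0,0,0],
    [0,0,0],
    [0,0,0]
  ],
  "fingers": [0.058,0.058,0.058,0.058,0.058,0.058,0.08,0.08]
}}

```text
clock: 14.12
position: [0.6539, -0.1441, 0.1887]
ee_rot: [-0.109, 0.994, -0.001, 0.003]
ft_force: [-0.4, 0.1, 0.1]
gripper_width: 0.0757
grip_force: 0.0
```

```bash
python3 held.py .022 .654 -.144 .086; python3 plan.py 58.2 .4455 .2454 .2 .4455 .2454 .13
```

```text
rim c [ 0.6541 -0.1447] r 0.0203 z 0.0865 486 rel tool [-0.0001 -0.0007] handle n 517 -167.4
phi 102.49 pos [ 0.6531 -0.1438  0.1864] tilt [-0.0014 -0.001  -1.    ] j6 -2.18
rotz 44.3
[0.4455 0.2454 0.2   ] [ 0.1186  0.4249 -0.0142] dist 0.441
[0.4455 0.2454 0.13  ] [0.1187 0.4249 0.0558] dist 0.445
```

Emit:
{"fn": "step_arm", "kwargs": {
  "offset": [
    [0.0158,0.0566,0],
    [0.0316,0.1133,0],
    [0.0474,0.17,0],
    [0.0632,0.2266,0],
    [0.079,0.283,0],
    [0.0948,0.34,0],
    [0.11,0.4,0],
    [0.1187,0.4249,0]
  ],
  "delta_rot": [
    [0,0,6],
    [0,0,12],
    [0,0,18],
    [0,0,24],
    [0,0,30],
    [0,0,36],
    [0,0,42],
    [0,0,44.3]
  ],
  "fingers": [0.08,0.08,0.08,0.08,0.08,0.08,0.08,0.08]
}}

```text
clock: 15.18
position: [0.443, 0.2475, 0.1843]
ee_rot: [0.274, 0.962, -0.001, -0.001]
ft_force: [0.4, -1.1, -0.8]
gripper_width: 0.08
grip_force: 0.0
```

Emit:
{"fn": "step_arm", "kwargs": {
  "offset": [
    [0,0,0.03],
    [0,0,0.06],
    [0,0,0.06],
    [0,0,0.06]
  ],
  "delta_rot": [
    [0,0,0],
    [0,0,0],
    [0,0,0],
    [0,0,0]
  ],
  "fingers": [0.08,0.08,0.08,0.08]
}}

```text
clock: 15.68
position: [0.4455, 0.2454, 0.126]
ee_rot: [0.274, 0.962, 0.0, 0.0]
ft_force: [-0.6, -0.3, 0.7]
gripper_width: 0.0796
grip_force: 0.0
```

```bash
python3 held.py .026 .4455 .2454 .0585; python3 plan.py 58.2 .4455 .2454 .0365
```

```text
rim c [0.4451 0.2463] r 0.0242 z 0.058 799 rel tool [0.0009 0.0005] handle n 721 148.5
phi 58.17 pos [0.4457 0.2454 0.1264] tilt [-7.e-04  8.e-04 -1.e+00] j6 -0.75
rotz -0.0
[0.4455 0.2454 0.0365] [ 0.0003 -0.0002  0.0899] dist 0.09
```

Emit:
{"fn": "step_arm", "kwargs": {
  "offset": [
    [0.0008,0.001,0.03],
    [0.0008,0.001,0.065],
    [0.0008,0.001,0.0897],
    [0.0008,0.001,0.0897],
    [0.0008,0.001,0.0897],
    [0.0008,0.001,0.0897],
    [0.0008,0.001,0.0897],
    [0.0008,0.001,0.0897]
  ],
  "delta_rot": [
    [0,0,-0.3],
    [0,0,-0.3],
    [0,0,-0.3],
    [0,0,-0.3],
    [0,0,-0.3],
    [0,0,-0.3],
    [0,0,-0.3],
    [0,0,-0.3]
  ],
  "fingers": [0.08,0.08,0.08,0.08,0.049,0.049,0.049,0.049]
}}

```text
clock: 16.73
position: [0.4456, 0.2468, 0.0366]
ee_rot: [0.272, 0.962, 0.0, 0.001]
ft_force: [-1.4, -0.3, 6.6]
gripper_width: 0.0519
grip_force: 25.0
```

```bash
python3 plan.py 103.2 .6349 -.0641 .16
```

```text
phi 58.49 pos [0.4456 0.2468 0.0366] tilt [-0.001  0.001 -1.   ] j6 -0.75
rotz -44.7
[ 0.6349 -0.0641  0.16  ] [-0.324  -0.1659 -0.1232] dist 0.384
```

Emit:
{"fn": "step_arm", "kwargs": {
  "offset": [
    [0,0,-0.06],
    [0,0,-0.122],
    [-0.05,-0.026,-0.122],
    [-0.1,-0.051,-0.122],
    [-0.155,-0.08,-0.122],
    [-0.21,-0.108,-0.122],
    [-0.265,-0.136,-0.122],
    [-0.324,-0.1659,-0.122]
  ],
  "delta_rot": [
    [0,0,0],
    [0,0,0],
    [0,0,-8],
    [0,0,-16],
    [0,0,-25],
    [0,0,-34],
    [0,0,-42],
    [0,0,-44.7]
  ],
  "fingers": [0.049,0.049,0.049,0.049,0.049,0.049,0.049,0.049]
}}

```text
clock: 17.73
position: [0.6334, -0.0628, 0.1578]
ee_rot: [-0.116, 0.993, 0.0, -0.0]
ft_force: [0.0, 1.2, -0.4]
gripper_width: 0.052
grip_force: 25.0
```

Emit:
{"fn": "step_arm", "kwargs": {
  "offset": [
    [0,0,0],
    [0,0,0],
    [0,0,0]
  ],
  "delta_rot": [
    [0,0,0],
    [0,0,0],
    [0,0,0]
  ],
  "fingers": [0.049,0.049,0.049]
}}

```text
clock: 18.1
position: [0.6322, -0.0597, 0.1581]
ee_rot: [-0.115, 0.993, 0.0, -0.0]
ft_force: [0.5, 0.0, -1.0]
gripper_width: 0.0516
grip_force: 25.0
```

```bash
python3 held.py .026;python3 plan.py 103.5 .6346 -.0641 .071
```

```text
rim c [ 0.6319 -0.0609] r 0.0248 z 0.1796 1378 rel tool [ 0.0006 -0.001 ] handle n 2225 -165.8
phi 103.26 pos [ 0.6324 -0.0598  0.1582] tilt [ 0.e+00  1.e-04 -1.e+00] j6 -2.08
rotz -0.2
[ 0.6346 -0.0641  0.071 ] [-0.0012 -0.0047  0.0872] dist 0.087
```

Emit:
{"fn": "step_arm", "kwargs": {
  "offset": [
    [-0.0017,-0.0047,0.015],
    [-0.0017,-0.0047,0.04],
    [-0.0017,-0.0047,0.058],
    [-0.0017,-0.0047,0.068],
    [-0.0017,-0.0047,0.077],
    [-0.0017,-0.0047,0.083],
    [-0.0017,-0.0047,0.087],
    [-0.0017,-0.0047,0.087]
  ],
  "delta_rot": [
    [0,0,0.3],
    [0,0,0.3],
    [0,0,0.3],
    [0,0,0.3],
    [0,0,0.3],
    [0,0,0.3],
    [0,0,0.3],
    [0,0,0.3]
  ],
  "fingers": [0.049,0.049,0.049,0.049,0.049,0.049,0.049,0.049]
}}

```text
clock: 19.15
position: [0.6355, -0.0652, 0.0709]
ee_rot: [-0.112, 0.994, -0.0, -0.0]
ft_force: [0.2, -0.8, -1.0]
gripper_width: 0.0516
grip_force: 25.0
```

```bash
python3 plan.py 103 .6351 -.0641 .0655
```

```text
phi 102.88 pos [ 0.6355 -0.0652  0.0709] tilt [ 0. -0. -1.] j6 -2.08
rotz -0.1
[ 0.6351 -0.0641  0.0655] [0.0001 0.0012 0.0054] dist 0.006
```

Emit:
{"fn": "step_arm", "kwargs": {
  "offset": [
    [0.0001,0.001,0.0],
    [0.0001,0.001,0.002],
    [0.0001,0.001,0.004],
    [0.0001,0.001,0.0054],
    [0.0001,0.001,0.0054]
  ],
  "delta_rot": [
    [0,0,0],
    [0,0,0],
    [0,0,0],
    [0,0,0],
    [0,0,0]
  ],
  "fingers": [0.049,0.049,0.049,0.049,0.049]
}}

```text
clock: 19.77
position: [0.6351, -0.0643, 0.0653]
ee_rot: [-0.112, 0.994, 0.0, -0.0]
ft_force: [0.5, -1.1, -0.7]
gripper_width: 0.0519
grip_force: 25.0
```

Emit:
{"fn": "step_arm", "kwargs": {
  "offset": [
    [0,0,0],
    [0,0,0],
    [0,0,0],
    [0,0,-0.01],
    [0,0,-0.04],
    [0,0,-0.09],
    [0,0,-0.12],
    [0,0,-0.12]
  ],
  "delta_rot": [
    [0,0,0],
    [0,0,0],
    [0,0,0],
    [0,0,0],
    [0,0,0],
    [0,0,0],
    [0,0,0],
    [0,0,0]
  ],
  "fingers": [0.066,0.066,0.066,0.066,0.066,0.066,0.088,0.088]
}}

```text
clock: 20.78
position: [0.636, -0.0645, 0.1885]
ee_rot: [-0.112, 0.994, -0.001, 0.003]
ft_force: [-0.6, -0.0, 0.2]
gripper_width: 0.0841
grip_force: 0.0
```

```bash
python3 held.py .026 .635 -.0645 .086; python3 plan.py -60 .45 -.266 .19
```

```text
rim c [ 0.6344 -0.0657] r 0.0243 z 0.0865 587 rel tool [ 0.0018 -0.0008] handle n 557 -167.3
phi 102.88 pos [ 0.6352 -0.0643  0.1862] tilt [-1.5e-03 -9.0e-04 -1.0e+00] j6 -2.08
rotz 162.9
[ 0.45  -0.266  0.19 ] [ 0.2255 -0.1553 -0.004 ] dist 0.274
```

Small is seated at rim 0.0865. On to the large cup, with a half turn to keep joint 6 in range.

Emit:
{"fn": "step_arm", "kwargs": {
  "offset": [
    [0.028,-0.019,-0.01],
    [0.056,-0.039,-0.01],
    [0.084,-0.058,-0.01],
    [0.113,-0.078,-0.01],
    [0.141,-0.097,-0.01],
    [0.17,-0.116,-0.01],
    [0.2,-0.136,-0.01],
    [0.2255,-0.1553,-0.01]
  ],
  "delta_rot": [
    [0,0,10],
    [0,0,20],
    [0,0,30],
    [0,0,40],
    [0,0,50],
    [0,0,60],
    [0,0,70],
    [0,0,80]
  ],
  "fingers": [0.088,0.088,0.088,0.088,0.088,0.088,0.088,0.088]
}}

```text
clock: 21.82
position: [0.4485, -0.2663, 0.194]
ee_rot: [0.555, 0.832, 0.0, -0.001]
ft_force: [0.5, -0.5, 0.3]
gripper_width: 0.0881
grip_force: 0.0
```

Emit:
{"fn": "step_arm", "kwargs": {
  "offset": [
    [0,0,0],
    [0,0,0],
    [0,0,0],
    [0,0,0],
    [0,0,0],
    [0,0,0],
    [0,0,0],
    [0,0,0]
  ],
  "delta_rot": [
    [0,0,10],
    [0,0,20],
    [0,0,30],
    [0,0,40],
    [0,0,50],
    [0,0,60],
    [0,0,70],
    [0,0,80]
  ],
  "fingers": [0.088,0.088,0.088,0.088,0.088,0.088,0.088,0.088]
}}

```text
clock: 22.82
position: [0.4494, -0.2655, 0.194]
ee_rot: [0.96, 0.28, -0.001, -0.001]
ft_force: [0.1, 0.5, 0.2]
gripper_width: 0.0878
grip_force: 0.0
```

```bash
python3 plan.py -60.1 .45 -.266 .14
```

```text
phi -57.45 pos [ 0.4494 -0.2655  0.194 ] tilt [-7.e-04 -3.e-03 -1.e+00] j6 0.24
rotz 2.6
[ 0.45  -0.266  0.14 ] [0.0002 0.0009 0.054 ] dist 0.054
```

Emit:
{"fn": "step_arm", "kwargs": {
  "offset": [
    [0.0002,0.0009,0.03],
    [0.0002,0.0009,0.054],
    [0.0002,0.0009,0.054],
    [0.0002,0.0009,0.054]
  ],
  "delta_rot": [
    [0,0,2.6],
    [0,0,2.6],
    [0,0,2.6],
    [0,0,2.6]
  ],
  "fingers": [0.088,0.088,0.088,0.088]
}}

```text
clock: 23.32
position: [0.4507, -0.2667, 0.1418]
ee_rot: [0.965, 0.261, -0.0, 0.0]
ft_force: [0.3, -0.5, -0.7]
gripper_width: 0.0879
grip_force: 0.0
```

```bash
python3 held.py .034 .45 -.266 .0705; python3 plan.py -60.1 .45 -.266 .0485
```

```text
rim c [ 0.4515 -0.2675] r 0.0322 z 0.07 1032 rel tool [0.0002 0.0011] handle n 512 -150.0
phi -59.72 pos [ 0.4508 -0.2667  0.1421] tilt [ 3.e-04  9.e-04 -1.e+00] j6 0.28
rotz 0.4
[ 0.45   -0.266   0.0485] [-0.0004 -0.0011  0.0936] dist 0.094
```

Emit:
{"fn": "step_arm", "kwargs": {
  "offset": [
    [0,0,0.03],
    [0,0,0.065],
    [0,0,0.0934],
    [0,0,0.0934],
    [0,0,0.0934],
    [0,0,0.0934],
    [0,0,0.0934],
    [0,0,0.0934]
  ],
  "delta_rot": [
    [0,0,0.3],
    [0,0,0.3],
    [0,0,0.3],
    [0,0,0.3],
    [0,0,0.3],
    [0,0,0.3],
    [0,0,0.3],
    [0,0,0.3]
  ],
  "fingers": [0.088,0.088,0.088,0.088,0.065,0.065,0.065,0.065]
}}

```text
clock: 24.38
position: [0.4511, -0.267, 0.0494]
ee_rot: [0.966, 0.259, 0.001, 0.001]
ft_force: [-0.3, 0.4, 7.9]
gripper_width: 0.0683
grip_force: 25.0
```

```bash
python3 plan.py -76.5 .5914 .1175 .165
```

```text
phi -60.02 pos [ 0.4511 -0.267   0.0494] tilt [ 7.0e-04  2.3e-03 -1.0e+00] j6 0.29
rotz 16.5
[0.5914 0.1175 0.165 ] [ 0.3138 -0.2627 -0.116 ] dist 0.425
```

Emit:
{"fn": "step_arm", "kwargs": {
  "offset": [
    [0,0,-0.06],
    [0,0,-0.116],
    [0.05,-0.042,-0.116],
    [0.1,-0.084,-0.116],
    [0.15,-0.126,-0.116],
    [0.2,-0.168,-0.116],
    [0.25,-0.21,-0.116],
    [0.29,-0.242,-0.116]
  ],
  "delta_rot": [
    [0,0,0],
    [0,0,0],
    [0,0,4],
    [0,0,8],
    [0,0,12],
    [0,0,16.5],
    [0,0,16.5],
    [0,0,16.5]
  ],
  "fingers": [0.065,0.065,0.065,0.065,0.065,0.065,0.065,0.065]
}}

```text
clock: 25.38
position: [0.5802, 0.0875, 0.1646]
ee_rot: [0.993, 0.117, 0.0, 0.0]
ft_force: [0.4, -0.9, -1.0]
gripper_width: 0.0685
grip_force: 25.0
```

```bash
python3 plan.py -76.5 .5914 .1175 .165
```

```text
phi -76.52 pos [0.5802 0.0875 0.1646] tilt [ 5.e-04  2.e-04 -1.e+00] j6 1.28
rotz -0.0
[0.5914 0.1175 0.165 ] [ 0.0178 -0.0266 -0.0004] dist 0.032
```

Emit:
{"fn": "step_arm", "kwargs": {
  "offset": [
    [0.009,-0.013,0],
    [0.0178,-0.0266,0],
    [0.0178,-0.0266,0],
    [0.0178,-0.0266,0],
    [0.0178,-0.0266,0]
  ],
  "delta_rot": [
    [0,0,0],
    [0,0,0],
    [0,0,0],
    [0,0,0],
    [0,0,0]
  ],
  "fingers": [0.065,0.065,0.065,0.065,0.065]
}}

```text
clock: 26.0
position: [0.5909, 0.1144, 0.1642]
ee_rot: [0.993, 0.117, -0.0, 0.0]
ft_force: [0.5, -0.2, -1.0]
gripper_width: 0.0679
grip_force: 25.0
```

```bash
python3 held.py .034;python3 plan.py -76.5 .5914 .1175 .071
python3 - <<'E'
from h import *
s=snap('wrist'); cv2.imwrite('pics/w4.png',s['img'])
E
```

```text
rim c [0.5917 0.1131] r 0.0322 z 0.1847 2153 rel tool [0.0005 0.0015] handle n 733 -165.8
phi -76.59 pos [0.5909 0.1146 0.1642] tilt [-0.e+00  1.e-04 -1.e+00] j6 1.33
rotz -0.1
[0.5914 0.1175 0.071 ] [ 0.0011 -0.0028  0.0932] dist 0.093
```

View pics/w4.png

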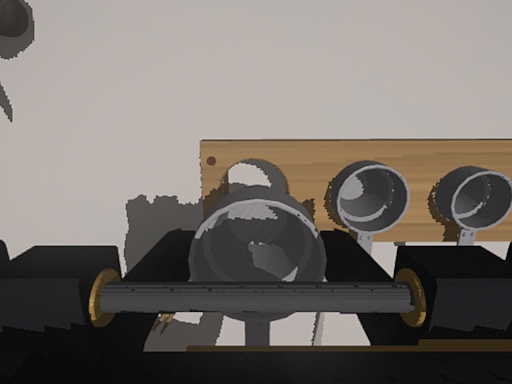

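The picture shows the large cup in the grip at (258,240), with its hole just behind at (250,180). The medium and small cups sit seated at (372,197) and (475,200), handles forward. Lower the large cup.

Emit:
{"fn": "step_arm", "kwargs": {
  "offset": [
    [0.0005,-0.0031,0.02],
    [0.0005,-0.0031,0.04],
    [0.0005,-0.0031,0.058],
    [0.0005,-0.0031,0.07],
    [0.0005,-0.0031,0.08],
    [0.0005,-0.0031,0.087],
    [0.0005,-0.0031,0.092],
    [0.0005,-0.0031,0.092]
  ],
  "delta_rot": [
    [0,0,0.2],
    [0,0,0.2],
    [0,0,0.2],
    [0,0,0.2],
    [0,0,0.2],
    [0,0,0.2],
    [0,0,0.2],
    [0,0,0.2]
  ],
  "fingers": [0.065,0.065,0.065,0.065,0.065,0.065,0.065,0.065]
}}

```text
clock: 27.1
position: [0.5907, 0.1186, 0.072]
ee_rot: [0.993, 0.116, -0.0, -0.0]
ft_force: [-0.3, 0.2, -0.7]
gripper_width: 0.0684
grip_force: 25.0
```

```bash
python3 plan.py -76.8 .5907 .1177 .0662
```

```text
phi -76.72 pos [0.5907 0.1186 0.072 ] tilt [-2.e-04 -0.e+00 -1.e+00] j6 1.34
rotz 0.1
[0.5907 0.1177 0.0662] [-0.0002  0.0009  0.0058] dist 0.006
```

Emit:
{"fn": "step_arm", "kwargs": {
  "offset": [
    [-0.0002,0.0007,0.0],
    [-0.0002,0.0007,0.002],
    [-0.0002,0.0007,0.004],
    [-0.0002,0.0007,0.0056],
    [-0.0002,0.0007,0.0056]
  ],
  "delta_rot": [
    [0,0,0],
    [0,0,0],
    [0,0,0],
    [0,0,0],
    [0,0,0]
  ],
  "fingers": [0.065,0.065,0.065,0.065,0.065]
}}

```text
clock: 27.72
position: [0.5907, 0.1178, 0.0663]
ee_rot: [0.993, 0.116, -0.0, -0.0]
ft_force: [-0.2, -0.0, -2.0]
gripper_width: 0.068
grip_force: 25.0
```

Release, lift, then back off towards the robot's side so the camera sees the whole stand.

Emit:
{"fn": "step_arm", "kwargs": {
  "offset": [
    [0,0,0],
    [0,0,0],
    [0,0,0],
    [0,0,-0.01],
    [0,0,-0.04],
    [0,0,-0.09],
    [0,0,-0.15],
    [0,0,-0.2]
  ],
  "delta_rot": [
    [0,0,0],
    [0,0,0],
    [0,0,0],
    [0,0,0],
    [0,0,0],
    [0,0,0],
    [0,0,0],
    [0,0,0]
  ],
  "fingers": [0.082,0.082,0.082,0.082,0.082,0.082,0.082,0.082]
}}

```text
clock: 28.72
position: [0.5905, 0.1179, 0.2699]
ee_rot: [0.993, 0.116, 0.001, 0.0]
ft_force: [-0.3, -0.5, -0.9]
gripper_width: 0.082
grip_force: 0.0
```

Emit:
{"fn": "step_arm", "kwargs": {
  "offset": [
    [-0.06,0.04,0],
    [-0.12,0.08,0],
    [-0.17,0.1,0],
    [-0.17,0.1,0],
    [-0.17,0.1,0],
    [-0.17,0.1,0],
    [-0.17,0.1,0]
  ],
  "delta_rot": [
    [0,0,0],
    [0,0,0],
    [0,0,0],
    [0,0,0],
    [0,0,0],
    [0,0,0],
    [0,0,0]
  ],
  "fingers": [0.082,0.082,0.082,0.082,0.082,0.082,0.082]
}}

```text
clock: 29.6
position: [0.449, -0.0179, 0.2663]
ee_rot: [0.993, 0.116, -0.0, -0.0]
ft_force: [0.4, -1.0, -0.5]
gripper_width: 0.0821
grip_force: 0.0
```

```bash
for a in ".034 .591 .1165" ".030 .614 .0218" ".026 .6346 -.0651" ".022 .6538 -.1444"; do python3 held.py $a .0865; done
python3 - <<'E'
from h import *
a=snap('wrist')['img'];b=snap('side')['img'][120:312,150:406]
cv2.imwrite('pics/fin.png',np.vstack([a,cv2.resize(b,(512,384))])[:600] if 0 else np.hstack([cv2.resize(a,(400,300)),cv2.resize(b,(400,300))]))
E
```

```text
rim c [0.5909 0.1153] r 0.0322 z 0.086 459 rel tool [ 0.1689 -0.0969] handle n 417 -167.0
rim c [0.615  0.0211] r 0.0281 z 0.086 357 rel tool [0.1707 0.0004] handle n 406 -166.5
rim c [ 0.635  -0.0659] r 0.0242 z 0.086 350 rel tool [0.1702 0.0895] handle n 407 -166.9
rim c [ 0.6546 -0.1447] r 0.0203 z 0.086 348 rel tool [0.1712 0.1706] handle n 400 -167.0
```

View pics/fin.png

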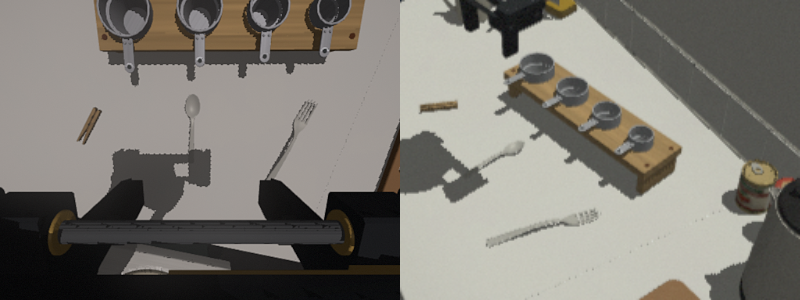

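The final picture shows all four cups seated in size order, with their handles straight over the front edge. All rims measure z = 0.086 and the handles lie within 0.5° of the stand's front direction. The robot is clear.

```bash
python3 -c "from bench import env; print(env.hand_in())"
```

```text
the job is handed in; nothing more can be done
None
```

All four cups are fully seated in their own holes in size order, with every handle pointing straight over the front edge; I handed the job in at about 30 s on the robot's clock.

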